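# Lock the filter hatch of the dust extractor

## Robot

A 6-joint arm with a two-finger parallel gripper is mounted at the origin on the work surface. World frame = base frame: x ahead of the robot, y to its left, z up, the work surface at z = 0. Lengths are in mm, angles in rad, forces in N, time in s.
With the tool pointing down it reaches from about 400 to 825 mm from the base axis. Payload 7 kg.
Tool frame: the origin (TCP) lies at the very end of the fingers, on their centre line; the grasp point (between the pads) lies 19 mm behind it; z points along the fingers, y is the line along which they close (so a half turn about z gives the same grasp; the last joint's range is limited). The gripper opens to 88 mm and grips with 3 to 60 N. Pads are 19 mm wide; open, the fingers measure 130 mm over their backs; the gripper's body (78 mm by 193 mm) begins 47 mm behind the grasp point.
Start: joints at [-0.967, 0.359, 0.012, 0, -1.224, -0.288], TCP at [209.613, -641.606, 226.561] pointing down, gripper open.
Joint ranges: [-3.07, 3.07], [-1.43, 2.12], [-1.02, 1.25], [-3.03, 1.67], [-3.05, -0], [-3.03, 3.03]. Speed limits (rad/s): [2.39, 2.39, 3.01, 3.14, 3.14, 3.14].

## Interface

Orientations are given as a unit quaternion [x, y, z, w].
In Python, from plant import bot gives the robot as it stands. Calls block until the motion is done:
- bot.move_ptp(position, orientation): joint-space move of the TCP to a pose.
- bot.line_to(position, velocity=150, ori=None): straight line of the TCP; ori=None keeps the orientation; velocity is the mean speed in mm/s.
- bot.move_joints(angles): joint-space move.
- bot.move_gripper(opening, force=None): finger opening in mm; force is the grip in N (None keeps the last); returns when the fingers have stopped.
- bot.pause(seconds).
- bot.solve_ik(position, orientation): joint angles nearest the present ones, or None.
- bot.read_state(): the state.
- bot.camera(name): name is "scene" or "top" or "wrist"; returns the picture (420x560x3 uint8, red, green, blue); there is no depth.
- bot.get_calibration(name): a dict with "fx", "fy", "cx", "cy" (pixels), "distortion" ([k1, k2, p1, p2, k3] as OpenCV has them; the pictures are not rectified), "view" (4x4, takes a point from world to camera coordinates); the wrist camera has in their place "T_tool_cam" (4x4, takes a point from camera to tool coordinates, whose origin is the TCP and whose axes are the flange's). Camera axes: x right, y up, looking along -z (the intrinsics and any distortion apply to the point x, -y, -z); pixel columns grow to the right and rows downward; lengths in mm; the calibration is good to about 2 mm. A picture is of the moment at which its call begins: read the wrist's pose just before it. get_calibration takes no time and is no camera call.
A pose or a line that the arm cannot do raises bot.Unreachable and nothing moves.
- bot.close_job(): hands the job in; it is judged then, once.
The state is a dict: "t": time; "joint_pos": joint angles; "qvel": joint speeds; "tau": joint torques, N m; "tcp_pos": TCP position; "eef_rot": TCP orientation; "contact_force": force on the tool from outside, world axes, zero at the start; "moment": the same for the moment, N m; "width": finger opening in mm; "finger_force": force on a finger pad.
Only numpy, scipy, OpenCV 4.12 (cv2) and the standard library are available. Lean on these libraries where they do the work, as an engineer would, in place of code of your own. Each camera call takes 0.05 s, during which the arm holds its last target. There are 200 camera calls.

## Task

A fresh filter is in the dust extractor and its hatch stands ajar: push the hatch down, set a fingertip in the slot of its quarter-turn fastener and, keeping the hatch down, turn the fastener a quarter turn clockwise to its stop so that the hatch stays locked when you let go. Only press and turn: do not lift the hatch, and leave the jars, the bowl and everything else standing around where they are.

Things in the scene. Friction and masses are not known exactly. Their poses are not given: they have to be found in the camera images.
- extractor: benchtop dust extractor, fixed: grey housing 320 (x) x 400 (y) mm, its flat deck 140 mm above the table. Origin: centre of its underside. -x is its front (towards the robot), +y its left end, z up. The white hatch in the deck is hinged along y at x = +100, z = 142 mm. The fastener's axis stands at x = -60, y = 0 mm; with the hatch fully down the floor of its slot is at z = 142 mm.
- hatch_edge (a point): middle of the upper front edge of the white hatch, a plate 222 (x) x 244 (y) x 10 mm; 222 mm from the hinge, 152 mm above the table when fully down. The frame tilts with the hatch.
- hatch (a joint): hatch angle (rad): 0 is fully down on its seal, grows as the front edge rises. A hinge spring lifts it: unlocked it stands ajar at 0.07 to 0.18. Holding it down at the fastener takes 2 to 6 N. The fastener can lock only while the hatch is held below about 0.015 (2 mm at the fastener); locked and let go, it rises only to about 0.02, against the fastener's tongue.
- cam (a joint): angle of the quarter-turn fastener (rad): 0 unlocked, 1.571 locked, at a stop; grows clockwise from above. It takes about 0.1 N m and stays where it is left. A steel tongue under the head reaches 64 mm from the axis; locked, it points to the front, under the deck's edge. With the hatch up it strikes the deck instead.
- slot (a point): centre of the floor of the fastener's slot, on its axis. Head: grey disc 86 mm across, top 16 mm above the slot's floor and 6 mm above the hatch. Slot: straight, 66 mm long (y of this frame), 34 wide, 16 deep, ends closed, dark floor. z: the axis, up. Pointer mark and tongue at the -y end. Unlocked, the slot runs along the extractor's y, pointer to its right end; locked, front to back, pointer to the front.
- jar_deck: bystander: sample jar standing on the extractor's deck beside the hatch, 66 mm across, 62 mm tall, white screw lid; origin at the centre of its underside, z up
- jar_side: bystander: sample jar like the one on the deck, on the table to the right of the extractor; origin at the centre of its underside
- jar_front: bystander: sample jar like the one on the deck, on the table by the extractor's front left corner; origin at the centre of its underside
- bowl: bystander: dark red lacquer bowl on the table to the left of the extractor, 116 mm across, 62 mm tall; origin at the centre of its underside
- scoop: bystander: white plastic measuring spoon 150 mm long, lying on the extractor's deck to the right of the hatch; x along its length

How it is judged:
By the outcome, as a careful person would: the job done as asked, in the order asked, and still so for the second after the job is handed in, with the robot touching nothing.
It also fails if it takes over 35 s, if anything falls off the work surface, if the arm or the gripper's body presses on something with over 40 N, if the wrist force passes 120 N, or if a joint passes its speed limit or range.

## Working session

There is one attempt and no reset: what is moved stays moved. The work goes in short steps, each a Python script; the robot and the scene stay as the last script left them, time stands still between calls to the robot, and variables do not carry over. Pictures are saved under pics/ and viewed, at most 10 in all, crops included, and the job is handed in when it is done.

```bash
ls; mkdir -p pics; python3 - <<'E'
from plant import bot
import cv2
for n in("scene","top"):
    cv2.imwrite(f"pics/{n}0.png",bot.camera(n)[...,::-1]); print(n,bot.get_calibration(n))
print(bot.get_calibration("wrist")); print(bot.read_state())
E
```

```text
pics
scene {'fx': 437.7621803472258, 'fy': 437.7621803472258, 'cx': 283.89909947071027, 'cy': 210.5395955284219, 'distortion': array([-0.00021709,  0.        ,  0.        ,  0.        ,  0.        ]), 'view': array([[ 6.49842139e-01,  7.60038359e-01, -6.84741521e-03,
        -4.18447752e+02],
       [-5.21298546e-01,  4.52236623e-01,  7.23691829e-01,
         2.07597237e+02],
       [ 5.53130202e-01, -4.66715899e-01,  6.90089306e-01,
        -1.45523796e+03],
       [ 0.00000000e+00,  0.00000000e+00,  0.00000000e+00,
         1.00000000e+00]])}
top {'fx': 448.32728546070507, 'fy': 448.32728546070507, 'cx': 284.8341415474938, 'cy': 211.4657509043635, 'distortion': array([0.05121705, 0.        , 0.        , 0.        , 0.        ]), 'view': array([[ 3.76583943e-03, -9.99969349e-01,  6.86435147e-03,
         3.70266341e+01],
       [ 9.98679581e-01,  4.11249750e-03,  5.12072409e-02,
        -5.86177616e+02],
       [-5.12339009e-02,  6.66244940e-03,  9.98664458e-01,
        -9.76665480e+02],
       [ 0.00000000e+00,  0.00000000e+00,  0.00000000e+00,
         1.00000000e+00]])}
{'fx': 36
[... 526 characters left out ...]
+00]])}
{'t': 0.1, 'joint_pos': array([-9.66906758e-01,  3.59331586e-01,  1.11168283e-02, -2.71706036e-04,
       -1.22411000e+00, -2.88087215e-01]), 'qvel': array([-0.00100992, -0.00125783,  0.00174902,  0.00225099,  0.00048375,
       -0.00032836]), 'tau': array([-1.00826928e-03, -5.84163630e+01,  2.93752116e+01,  7.01552957e+00,
        1.01667762e-02, -5.00251053e-05]), 'tcp_pos': array([ 209.4485918 , -641.20542281,  225.69781781]), 'eef_rot': array([-1.57200112e-01,  9.87566466e-01,  7.44563434e-04, -2.14404335e-04]), 'contact_force': array([-0.66772848,  0.29580732, -0.07515522]), 'moment': array([-0.01393491, -0.06480667,  0.02144172]), 'finger_force': 0.0, 'width': 87.8693054764292}
```

View pics/top0.png

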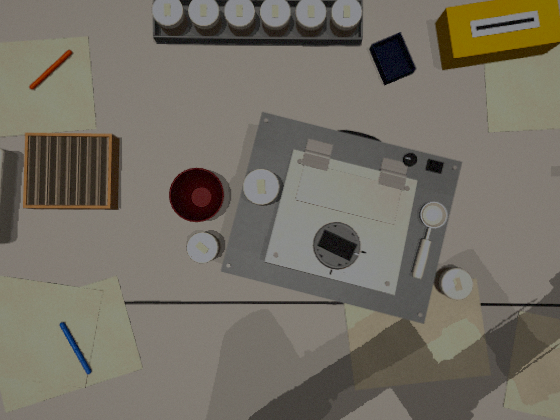

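View pics/scene0.png

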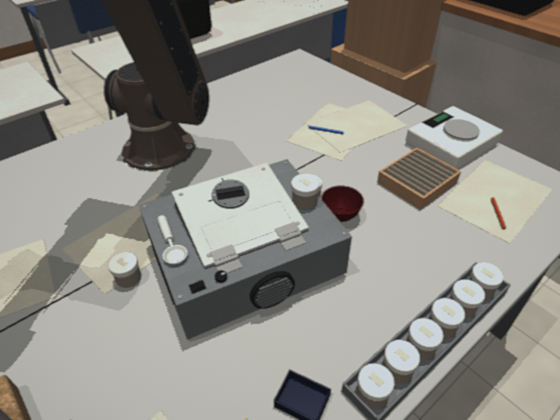

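The top view shows deck corners near (264,114), (461,161), (425,322) and (222,271). The slot centre is near (337,245) with the pointer at its right end. The scene view confirms the hatch is ajar, with the jar and scoop on the deck clear of the head.

```bash
cat > h.py <<'E'
import numpy as np, cv2
from plant import bot
from scipy.spatial.transform import Rotation as R
def down(phi):   # tool down, tool y along world heading phi
    c,s=np.cos(phi),np.sin(phi)
    return R.from_matrix(np.array([[-s,c,0],[c,s,0],[0,0,-1.]])).as_quat()
def cam(name,st=None):
    c=bot.get_calibration(name); K=np.array([[c['fx'],0,c['cx']],[0,c['fy'],c['cy']],[0,0,1]])
    if name=='wrist':
        T=np.eye(4); T[:3,:3]=R.from_quat(st['eef_rot']).as_matrix(); T[:3,3]=st['tcp_pos']; M=T@c['T_tool_cam']
    else: M=np.linalg.inv(c['view'])
    return K,np.array(c['distortion']),M
def ray(px,z,name,st=None):
    K,d,M=cam(name,st); n=cv2.undistortPoints(np.array(px,float).reshape(-1,1,2),K,d)[:,0]
    D=np.c_[n[:,0],-n[:,1],-np.ones(len(n))]@M[:3,:3].T; o=M[:3,3]
    return o+D*((np.broadcast_to(z,len(n))-o[2])/D[:,2])[:,None]
def proj(P,name,st=None):
    K,d,M=cam(name,st); V=np.linalg.inv(M); p=np.atleast_2d(P)@V[:3,:3].T+V[:3,3]
    return cv2.projectPoints(p*[1,-1,-1],np.zeros(3),np.zeros(3),K,d)[0][:,0]
E
python3 - <<'E'
from h import *
W=ray([(264,114),(461,161),(425,322),(222,271)],140,'top')
L=np.array([[160,200],[160,-200],[-160,-200],[-160,200.]])
a=L-L.mean(0); b=W[:,:2]-W[:,:2].mean(0)
yaw=np.arctan2((a[:,0]*b[:,1]-a[:,1]*b[:,0]).sum(),(a*b).sum())
Rz=np.array([[np.cos(yaw),-np.sin(yaw)],[np.sin(yaw),np.cos(yaw)]]); o=W[:,:2].mean(0)
print('yaw',yaw,'o',o,'res',np.linalg.norm(a@Rz.T-b,axis=1)); s=o+Rz@[-60,0]
print('slot pred',s, [ray([(337,245)],z,'top')[0] for z in(150,160,170)])
print('R', np.hypot(*s), bot.read_state()['joint_pos'])
for k in (0,1):
  for d in (0,-1.0,-2.0):
    print(k,d,bot.solve_ik([*s,142],down(yaw+np.pi/2+k*np.pi+d)))
E
```

```text
yaw -0.23917180630312643 o [571.00249469 -71.23782097] res [5.60999613 3.59011376 2.77512818 2.31353997]
slot pred [512.71042436 -57.02393563] [array([515.62945828, -59.2378238 , 150.        ]), array([515.85862212, -58.00781475, 160.        ]), array([516.08778597, -56.7778057 , 170.        ])]
R 515.8717946178958 [-9.66906758e-01  3.59331586e-01  1.11168283e-02 -2.71706036e-04
 -1.22411000e+00 -2.88087215e-01]
0 0 [ 0.27017958  0.1721939  -0.45336738  0.         -0.94523505 -2.08014771]
0 -1.0 None
0 -2.0 [ 0.27017958  0.1721939  -0.45336738  0.         -0.94523505  2.20303759]
1 0 [ 0.27017958  0.1721939  -0.45336738  0.         -0.94523505  1.06144494]
1 -1.0 [ 0.27017958  0.1721939  -0.45336738  0.         -0.94523505  0.06144494]
1 -2.0 [ 0.27017958  0.1721939  -0.45336738  0.         -0.94523505 -0.93855506]
```

```bash
python3 - <<'E'
from h import *
bot.move_ptp([514,-57.5,290],down(-0.239+1.5*np.pi))
bot.move_gripper(14,20)
st=bot.read_state(); im=bot.camera('wrist'); np.save('st1.npy',st,allow_pickle=True)
cv2.imwrite('pics/w1.png',im[...,::-1]); print(st['t'],st['tcp_pos'],st['contact_force'],st['width'])
E
```

```text
3.7333 [514.00259067 -57.5051273  290.01444135] [-0.39275918  0.06521209  0.05240934] 13.977549352651355
```

View pics/w1.png

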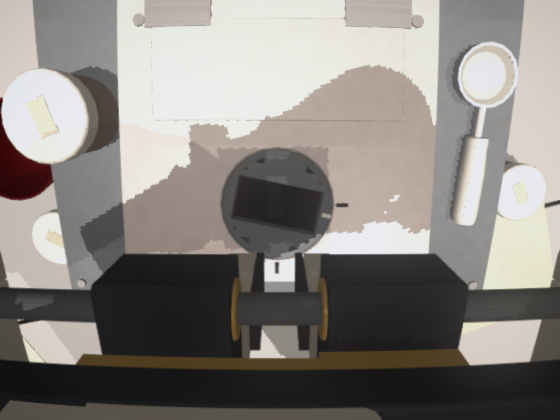

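The wrist view shows the head disc centred at (277,203). The slot is centred near (277,205) and already turned about 10° clockwise, with its pointer at (327,215).

```bash
python3 - <<'E'
from h import *
st=np.load('st1.npy',allow_pickle=True).item(); np.set_printoptions(precision=1,suppress=True)
for z in (158,170,180,190):
    c=ray([(277,203)],z,'wrist',st)[0]; e=ray([(222,203),(333,203)],z,'wrist',st)
    s=ray([(237,178),(323,188),(319,234),(231,222)],z,'wrist',st)
    v=(s[1]+s[2]-s[0]-s[3])/2
    print(z,'wrist',c,'diam',np.linalg.norm(e[1]-e[0]),'top',ray([(337,245)],z,'top')[0],'slot c',s.mean(0),'len',np.linalg.norm(v),'dir',np.arctan2(v[1],v[0]))
print('front edge px', 'nominal slot dir',-0.239-np.pi/2)
# predicted hatch front edge? hinge corners check
yaw=-.239
Rz=np.array([[np.cos(yaw),-np.sin(yaw)],[np.sin(yaw),np.cos(yaw)]])
print(ray([(139,19),(418,20)],142,'wrist',st))
E
```

```text
158 wrist [514.6 -54.  158. ] diam 91.07812659094891 top [515.8 -58.3 158. ] slot c [512.1 -54.  158. ] len 72.13381504855217 dir -1.940574665190662
170 wrist [517.7 -54.9 170. ] diam 87.29771511020758 top [516.1 -56.8 170. ] slot c [515.2 -54.8 170. ] len 69.13973169653121 dir -1.9405746651906617
180 wrist [520.2 -55.6 180. ] diam 84.14737220958979 top [516.3 -55.5 180. ] slot c [517.9 -55.5 180. ] len 66.64466223651372 dir -1.9405746651906621
190 wrist [522.8 -56.3 190. ] diam 80.99702930897202 top [516.5 -54.3 190. ] slot c [520.5 -56.2 190. ] len 64.14959277649623 dir -1.940574665190662
front edge px nominal slot dir -1.8097963267948964
[[ 681.2   16.6  142. ]
 [ 628.7 -195.6  142. ]]
```

```bash
python3 - <<'E'
from h import *
np.set_printoptions(precision=2,suppress=True)
q=down(-1.94)
bot.line_to([516.3,-55.4,190],200,q)
st=bot.read_state(); f0=st['contact_force']; print(st['t'],f0)
z=180
while z>132:
    k=np.clip((z-142)/16,0,1)
    bot.line_to([514.2+2*k,-55-.4*k,z],60)
    st=bot.read_state(); print(z,st['tcp_pos'],st['contact_force'],st['moment'])
    f=st['contact_force']-f0
    if np.hypot(*f[:2])>12 or f[2]>25 or (f[2]>14 and z<146): break
    z-= 4 if z>146 else 1
cv2.imwrite('pics/w2.png',bot.camera('wrist')[...,::-1]); print(st['t'])
E
```

```text
4.4333 [-0.03 -0.77  0.51]
180 [516.19 -55.42 180.19] [-1.39  0.    0.  ] [-0.05  0.13 -0.01]
176 [516.08 -55.42 175.87] [ 0.18 -0.01 -0.07] [0.   0.15 0.02]
172 [516.02 -55.42 171.69] [-0.21  0.17  0.06] [-0.06  0.1  -0.03]
168 [516.02 -55.43 167.68] [ 0.34  0.31 -0.43] [-0.05  0.16  0.02]
164 [516.12 -55.39 163.78] [-0.89  0.53 -0.19] [-0.01  0.17  0.03]
160 [516.13 -55.4  159.76] [0.61 0.59 0.92] [-0.06  0.14  0.02]
156 [515.98 -55.36 155.83] [ 1.13 -0.52  0.75] [-0.01  0.    0.03]
152 [515.52 -55.24 151.85] [ 0.86 -0.35  0.88] [-0.06 -0.1   0.03]
148 [515.04 -55.14 147.93] [1.69 0.49 1.74] [-0.05 -0.18  0.02]
144 [514.61 -55.02 144.05] [ 0.62 -0.2   1.58] [-0.13 -0.29 -0.01]
143 [514.63 -55.01 143.2 ] [ 2.41 -0.92  2.91] [-0.22 -0.49 -0.01]
142 [514.6  -55.01 142.27] [ 2.5  -0.94  5.43] [-0.33 -0.61  0.06]
141 [514.65 -55.04 142.11] [-1.22  0.38 12.04] [ 0.06  0.65 -0.  ]
140 [514.69 -55.06 142.01] [-4.31  1.62 20.44] [0.48 1.9  0.01]
8.0
```

View pics/w2.png

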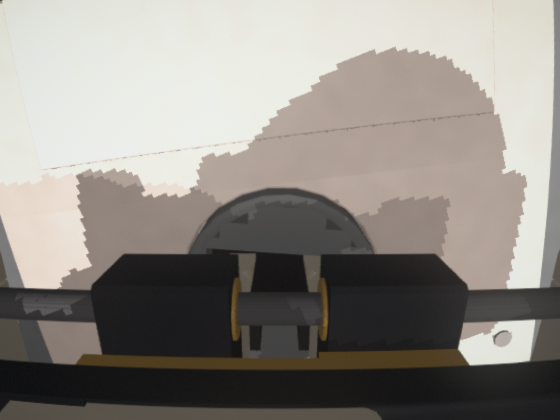

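The fingertips are in the slot and the hatch is fully down: the TCP stopped at z = 142 with about 20 N. Next I turn clockwise.

```bash
python3 - <<'E'
from h import *
np.set_printoptions(precision=2,suppress=True)
phi=-1.94; z=140.
while phi>-4.0:
    phi-=0.12
    bot.line_to([514.2,-55,z],30,down(phi))
    st=bot.read_state(); x=R.from_quat(st['eef_rot']).as_matrix()[:,1]
    print(round(phi,2),round(np.arctan2(x[1],x[0]),3),st['tcp_pos'],st['contact_force'],st['moment'],round(st['joint_pos'][5],2),round(st['t'],1))
    if abs(st['moment'][2])>1.0 or np.hypot(*st['contact_force'][:2])>30 or st['contact_force'][2]>45: break
E
```

```text
-2.06 -2.06 [514.74 -55.21 142.  ] [-3.66  0.55 20.06] [ 0.13  1.68 -0.1 ] 0.81 8.3
-2.18 -2.18 [514.75 -55.34 142.01] [-4.07 -0.98 19.57] [-0.23  1.57 -0.13] 0.69 8.6
-2.3 -2.3 [514.74 -55.48 142.01] [-4.44 -0.43 20.15] [-0.52  1.56 -0.15] 0.57 8.8
-2.42 -2.42 [514.72 -55.66 142.01] [-3.43 -1.15 19.93] [-0.79  1.48 -0.03] 0.45 9.1
-2.54 -2.54 [514.68 -55.76 142.04] [-3.45 -2.99 18.64] [-1.02  1.45 -0.05] 0.33 9.4
-2.66 -2.66 [514.64 -55.89 142.03] [-3.5  -3.33 19.6 ] [-1.33  1.47 -0.1 ] 0.21 9.7
-2.78 -2.78 [514.56 -56.03 142.04] [-3.38 -3.9  18.56] [-1.54  1.53 -0.07] 0.09 9.9
-2.9 -2.9 [514.47 -56.13 142.02] [-4.36 -4.69 19.59] [-1.66  1.57 -0.08] -0.03 10.2
-3.02 -3.02 [514.34 -56.25 142.01] [-3.79 -4.79 20.02] [-1.82  1.7  -0.11] -0.15 10.4
-3.14 -3.14 [514.24 -56.32 141.99] [-3.98 -5.57 20.32] [-1.96  1.81 -0.07] -0.27 10.7
-3.26 3.023 [514.13 -56.39 142.  ] [-4.67 -4.44 20.96] [-2.01  1.85 -0.08] -0.39 11.0
-3.38 2.903 [514.43 -56.1  142.01] [-4.37 -4.21 20.59] [-1.58  1.65 -0.08] -0.51 11.2
-3.5 2.783 [514.86 -55.74 142.02] [-2.66 -1.96 18.61] [-1.04  1.13 -0.11] -0.63 11.5
-3.62 2.663 [515.16 -55.52 142.01] [-2.16 -1.76 18.4 ] [-0.74  0.82 -0.13] -0.75 11.8
-3.74 2.545 [514.93 -55.72 142.05] [-2.46 -2.01 17.12] [-0.96  1.12  1.05] -0.87 12.1
```

The stop was reached at about −3.74: the moment rose from −0.1 to 1.05 N m at about the expected angle. I'll unload the sides, lift straight up and check.

```bash
python3 - <<'E'
from h import *
np.set_printoptions(precision=2,suppress=True)
def rep():
    st=bot.read_state(); print(st['tcp_pos'],st['contact_force'],st['moment'],round(st['t'],1)); return st
bot.line_to([514.2,-55,140],30,down(-3.77)); rep()
bot.line_to([514.2,-55,140.5],30,down(-3.55)); rep()
bot.line_to([514.4,-55,144],20); rep()
bot.line_to([514.4,-55,170],60); rep()
bot.line_to([514.4,-55,290],250,down(-3.38+1.571)); st=rep()
np.save('st3.npy',st,allow_pickle=True)
cv2.imwrite('pics/w3.png',bot.camera('wrist')[...,::-1])
E
```

```text
[514.86 -55.73 142.06] [-3.09 -3.46 17.77] [-0.94  1.25  1.77] 12.3
[515.14 -55.2  142.11] [-0.01 -1.64 15.44] [-0.22  0.42  0.09] 12.7
[514.32 -55.01 143.92] [ 0.52 -1.45  3.68] [-0.21 -0.45 -0.01] 13.0
[514.27 -54.94 170.07] [ 0.01 -0.27 -0.05] [ 0.04  0.02 -0.03] 13.6
[514.25 -54.98 289.72] [-0.55  0.33  0.64] [-0.09  0.21 -0.  ] 15.5
```

View pics/w3.png

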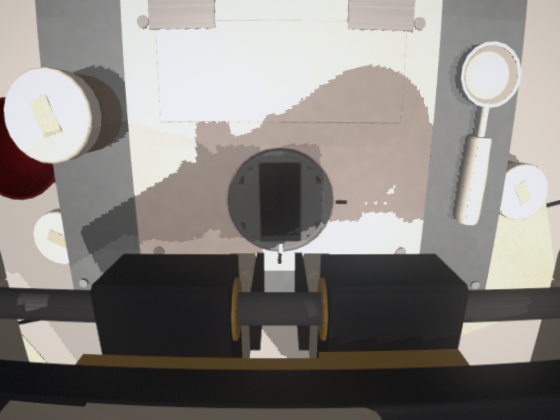

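The slot now runs front to back. Its pointer at (280,248) lines up with the locked mark at (280,258). The hatch stays down with the robot clear, since the head now looks smaller, and the visible jars, bowl and scoop are where they were.

```bash
python3 -c "
from plant import bot
print(bot.close_job())"
```

```text
the job is handed in; nothing more can be done
None
```

The hatch is pushed down and its fastener turned clockwise to the stop; the hatch stayed down after the arm let go, and the job was handed in at about 15.6 s on the robot's clock (no verdict was returned).

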